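# Hang the drained basket on the drying stand

## Robot

A 6-joint arm with a two-finger parallel gripper is mounted at the origin on a cart in front of the work surface, level with it; the furniture and walls round the work are solid. World frame = base frame: x ahead of the robot, y to its left, z up, the work surface at z = 0. Lengths are in mm, angles in rad, forces in N, time in s.
With the tool pointing down it reaches from about 325 to 750 mm from the base axis. Payload 7.6 kg.
Tool frame: the origin (TCP) lies at the very end of the fingers, on their centre line; the grasp point (between the pads) lies 19 mm behind it (env.grasp_offset is the distance from the TCP to the grasp point, in mm); z points along the fingers, y is the line along which they close (so a half turn about z gives the same grasp; the last joint's range is limited). The gripper opens to 85 mm and grips with 20 to 120 N. Pads are 22 mm wide; open, the fingers measure 114 mm over their backs; the gripper's body (76 mm by 85 mm) begins 54 mm behind the grasp point. The pads swing forward as they close: fully open they stand 13 mm farther back than shut.
Start: joints at [1.116, 0.052, 1.401, -0, 1.689, -0.07], TCP at [197.057, 486.636, 231.323] pointing down, gripper open.
Joint ranges: [-2.9, 2.9], [-0.91, 2.17], [0.12, 2.37], [-1.06, 4.2], [0.26, 2.73], [-2.93, 2.93]. Speed limits (rad/s): [2.57, 2.57, 3.01, 3.14, 3.14, 3.14].

## Interface

Orientations are given as a unit quaternion [x, y, z, w].
In Python, from station import monitor, read_camera, order, env gives the robot as it stands. The module is installed in compiled form; this text tells all that it offers.
- The arm moves only by the tool drive_tool, never from a script. Its argument "steps" is a list that holds one entry, the list of rows, each a list of 7 numbers: the opening, from -1 (shut) to 1 (fully open), then the shift along the tool's x, y, z in units of 0.25 m (1.0 is 0.25 m), then the turn, a rotation vector about the tool's x, y, z in units of 0.5 rad (1.0 is 0.5 rad). A call has 1 to 5 rows; each row is the pose to reach, as a shift and turn from the pose commanded when the call began, along the tool's axes at that moment; what a row does not reach only later rows make up. A row lasts 1/10 s, in which the tool goes at most 50 mm and 8.59 degrees, less where a joint would pass 70% of its speed; a pose out of reach is approached as far as the arm can. A call with a number of a shift or a turn outside -1 to 1 is refused whole. A call with a gripper value outside its range is refused whole. The fingers move at their own pace and stop on an object; "grip_force" is the grip in N (left out, the last holds). Time passes only in rows, so rows that repeat a pose let the fingers close. It gives the time, the measured TCP pose, the force, the opening and the grip force at its end, in the units of the state.
- monitor.read_state(): the state, without advancing time (a new reading comes with each control period).
- read_camera(name): name is "scene" or "side" or "wrist"; returns a dict with "frame" (400x640x3 uint8, red, green, blue), "z_map" (400x640 float32, mm along the optical axis (not along the pixel's ray), 0 where there is no reading), "fx", "fy", "cx", "cy" (pixels), "R" (3x3) and "t" (3): a world point X has camera coordinates R X + t; the wrist camera has in their place "hand_eye" (4x4, takes a point from camera to tool coordinates, whose origin is the TCP and whose axes are the flange's). Camera axes: x right, y down, z forward; pixel columns grow to the right and rows downward; lengths in mm; the calibration is good to about 2 mm. The wrist camera is an equidistant fisheye: a pixel r from the principal point sees the ray r / f radians off the axis. A picture is of the moment at which its call begins: read the wrist's pose just before it.
- order.close_job(): hands the job in; it is judged then, once.
The state is a dict: "time": time; "joints": joint angles; "dq": joint speeds; "joint_torque": joint torques, N m; "tcp_pos": TCP position; "eef_rot": TCP orientation; "ft_force": force on the tool from outside, world axes, zero at the start; "moment": the same for the moment, N m; "grip_width": finger opening in mm; "gripper_force": force on a finger pad.
Only numpy, scipy, OpenCV 4.12 (cv2) and the standard library are available. Lean on these libraries where they do the work, as an engineer would, in place of code of your own. Each camera call takes 0.05 s, during which the arm holds its last target. There are 200 camera calls.

## Task

The wire basket of washed ceramic boats has finished draining on the white stand. Take it by the black grip, lift it off the white stand's two hooks and hang it by its bail bar on both hooks of the green stand, without setting it down anywhere on the way. Keep it level so that the boats stay in it, lower it onto the hooks gently, leave it hanging still, and do not disturb the mug, wash bottle or grease jar.

Things in the scene. Friction and masses are not known exactly. Their poses are not given: they have to be found in the camera images.
- basket: Open steel wire basket, 103 (x) x 93 (y) x 37 mm, about 0.3 kg (varies). Origin under the middle of its floor, z up. It starts hanging by its bail bar (along y, 130 mm above the origin) on the white stand's hooks, yaw about that of the stand; floor about 80 mm above the worktop. The bail is rigid with the basket, which can swing about the bar.
- basket_grip (a point): Middle of the black grip on top of the bail: 24 x 24 mm square, 50 mm tall, faces looking along x and y (basket's axes). 177 mm above the basket's origin, 47 mm above the bar's axis, about 257 mm above the worktop while it hangs. A 12 mm round neck joins grip and bar.
- basket_bar (a point): Middle of the bail bar on its axis, 130 mm above the basket's origin. Basket's axes. 8 mm rod, straight along y from -37 to +37 mm, then bent down into legs at y = +-45 mm that reach the basket's sides; the hooks lie between the legs when it hangs.
- white_stand: White drip-tray stand, fixed. Origin on the worktop under the middle of its twin hooks. x points from the hooks' open front to the post, y across the hooks, z up. Base tray x -65 to +100, 150 wide, 12 mm high. Post at x = +78 (collar 22 across), top 216 mm high; a 10 mm arm at 202 mm height runs forward to x = +34 and splits into the hooks. The basket hangs here at the start.
- white_stand_seat (a point): Middle of the white stand's hooks, 210 mm above the worktop: the bar's axis when it hangs centred. Stand's axes. Hooks: 8 mm rods at y = +-20, flat from x = -20 to +20 mm with top at 206 mm height, front ends upturned at x = -27 to 222 mm height (highest point of the stand), back ends rising to 216 mm at x = +30. The bail comes off only at the front (-x). 
- green_stand: Green drip-tray stand, fixed. Origin on the worktop under the middle of its twin hooks. x points from the hooks' open front to the post, y across the hooks, z up. Base tray x -65 to +100, 150 wide, 12 mm high. Post at x = +78 (collar 22 across), top 216 mm high; a 10 mm arm at 202 mm height runs forward to x = +34 and splits into the hooks. Hooks empty at the start.
- green_stand_seat (a point): Middle of the green stand's hooks, 210 mm above the worktop: the bar's axis when it hangs centred. Stand's axes. Hooks: 8 mm rods at y = +-20, flat from x = -20 to +20 mm with top at 206 mm height, front ends upturned at x = -27 to 222 mm height (highest point of the stand), back ends rising to 216 mm at x = +30. The bail goes on only at the front (-x). Anywhere on the flat will do.
- boat_a: Loose cream-white alumina combustion boat lying in the basket, 18 x 73 x 12 mm with its tab, long side along its y axis. Origin under its middle, 3 mm above the basket's origin.
- boat_b: The second such boat, the same size, lying in the basket beside the first.
- mug: Cream mug with handle, 81 x 108 x 88 mm, standing between and behind the stands. Bystander. Origin under its middle.
- wash_bottle: White plastic wash bottle with spout, 63 x 62 x 191 mm, standing left of the stands. Bystander. Origin under its middle.
- grease_jar: Cream jar with black lid, 50 mm across, 39 mm high, standing between the stands towards the robot. Bystander. Origin under its middle.
Mind the look-alikes: they are no part of the job. Of the things like the basket, leave any that is red; of the rest the smaller one is meant.

How it is judged:
By the outcome, as a careful person would: the job done as asked, in the order asked, and still so for the second after the job is handed in, with the robot touching nothing.
It also fails if it takes over 54 s, if anything falls off the work surface, if the arm or the gripper's body presses on something with over 40 N, if the wrist force passes 120 N, or if a joint passes its speed limit or range.

## Working session

There is one attempt and no reset: what is moved stays moved. The work goes in short steps, Python scripts to look and compute and a tool call to move; the robot and the scene stay as the last step left them, time stands still between calls to the robot, and variables do not carry over. Pictures are saved under pics/ and viewed, at most 10 in all, crops included, and the job is handed in when it is done.

Besides the shell and the picture viewer there is one more tool, called after "Call:" by a JSON object that holds its "op" and its "data", one argument or row to a line. drive_tool: Moves the arm, as the interface text tells. Its arguments: {"type":"object","properties":{"steps":{"type":"array","items":{"type":"array","items":{"type":"array","items":{"type":"number"}}}},"grip_force":{"type":"number"}},"required":["steps"]}

```bash
mkdir -p pics; cat > h.py <<'E'
import numpy as np, cv2
from station import monitor, read_camera, order, env
def cloud(c):
    z=c["z_map"].astype(float); v,u=np.mgrid[:400,:640]
    P=np.stack([(u-c["cx"])/c["fx"]*z,(v-c["cy"])/c["fy"]*z,z],-1)
    R=np.array(c["R"]);t=np.array(c["t"]).ravel()
    W=(P-t)@R; W[z<=0]=np.nan
    return W
E
python3 - <<'E'
from h import *
ims=[]
for n in("scene","side"):
    c=read_camera(n); np.savez(n+".npz",**{k:np.array(v) for k,v in c.items()})
    cv2.imwrite(f"pics/{n}0.png",c["frame"][:,:,::-1])
s=monitor.read_state();print(s["time"],s["tcp_pos"],s["eef_rot"],env.grasp_offset)
E
```

```text
0.1 [196.91689385 486.3835844  230.54897806] [ 1.91181565e-01  9.81554442e-01 -6.73486054e-04 -1.82709363e-04] 18.700000000000003
```

View pics/scene0.png

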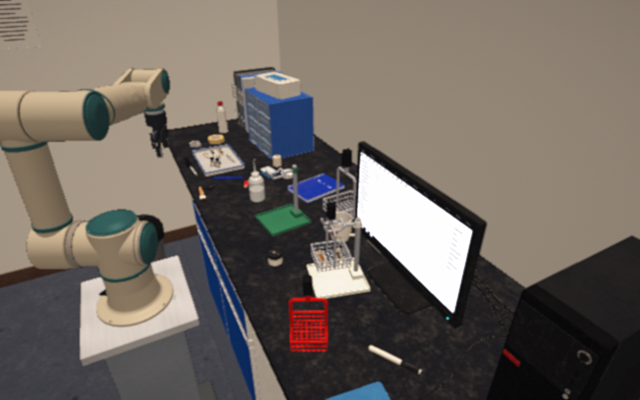

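View pics/side0.png

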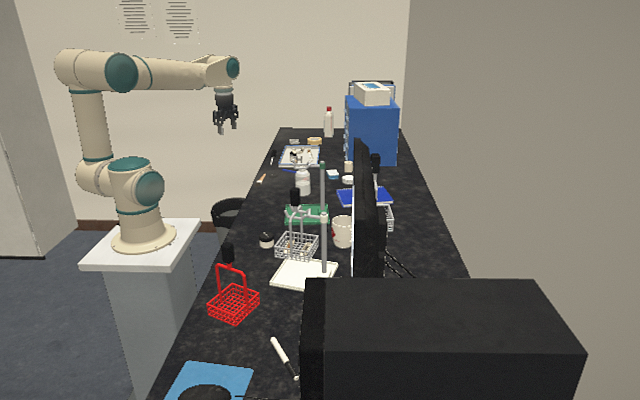

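The scene view shows the white stand at (340,280) with the target basket, whose grip is at about (331,208). The green stand is at (283,218), a larger grey basket with its grip at (347,158) sits by the monitor, and the red basket is at (308,325). In the side view the target's grip is at (295,197).

```bash
python3 - <<'E'
from h import *
def L(n): return dict(np.load(n+".npz"))
S={n:L(n) for n in("scene","side")}
def rect(P,name):
    r=cv2.minAreaRect(P[:,:2].astype(np.float32)); print(name,len(P),np.round(r[0],1),np.round(r[1],1),round(r[2],1), 'med z',np.round(np.median(P[:,2]),1))
for n,c in S.items():
    W=cloud(c); f=c["frame"].astype(int); hsv=cv2.cvtColor(c["frame"],cv2.COLOR_RGB2HSV)
    H,s,V=hsv[...,0],hsv[...,1],hsv[...,2]
    z=W[...,2]; x,y=W[...,0],W[...,1]
    near=(x>250)&(x<800)&(abs(y)<450)
    g=(H>60)&(H<95)&(s>80)&near
    rect(W[g&(z>5)&(z<20)],n+" greentray")
    gh=W[g&(z>190)]; 
    print(n,'green high',len(gh), np.round(gh.min(0),0) if len(gh) else'', np.round(gh.max(0),0) if len(gh) else '')
    w=(s<50)&(V>170)&near
    rect(W[w&(z>6)&(z<18)],n+" whitetray")
    wh=W[w&(z>195)&(z<225)]; print('white high',len(wh), np.round(np.median(wh,0)) if len(wh) else '')
    # dark above 225
    b=((V<60)&near&(z>225)&(z<300)).astype(np.uint8)
    k,lab,st,ce=cv2.connectedComponentsWithStats(b)
    for i in range(1,k):
        if st[i,4]>20:
            Q=W[lab==i]; print(n,'dark',st[i],np.round(np.median(Q,0),1),np.round(Q.min(0)),np.round(Q.max(0)))
    # obstacles
    for nm,(u0,v0) in {"scene":{"bottle":(257,188),"jar":(275,258),"mug":(345,228)},"side":{"bottle":(303,182),"jar":(266,240),"mug":(342,230)}}[n].items():
        print(n,nm,np.round(np.nanmedian(W[v0-3:v0+4,u0-3:u0+4].reshape(-1,3),0)))
    m=np.full((400,640),np.nan)
E
python3 - <<'E'
import cv2,numpy as np
import os; os.chdir('.')
a=cv2.imread('pics/scene0.png')[140:310,230:390]; b=cv2.imread('pics/side0.png')[150:300,240:400]
a=cv2.resize(a,(400,425),interpolation=cv2.INTER_CUBIC); b=cv2.resize(b,(400,375),interpolation=cv2.INTER_CUBIC)
o=np.zeros((425,800,3),np.uint8); o[:,:400]=a;o[:375,400:]=b; cv2.imwrite('pics/crop0.png',o)
E
```

```text
scene greentray 320 [549.1 192.2] [166.9 159.7] 5.9 med z 7.7
scene green high 23 [250. 184. 192.] [616. 450. 527.]
scene whitetray 251 [626.2 -74.5] [437.2 182.8] 67.2 med z 9.7
white high 848 [ 709. -263.  209.]
scene dark [341 150   9  13 100] [784.3 122.3 246.4] [777. 110. 225.] [799. 149. 271.]
scene dark [356 168   3  22  33] [713.7 -71.6 270.6] [711. -78. 225.] [716. -61. 298.]
scene dark [326 202  10  18 143] [ 547.7 -201.3  263.1] [ 538. -208.  236.] [ 561. -182.  282.]
scene bottle [513. 365.  65.]
scene jar [426. -50.  31.]
scene mug [683. -51.  67.]
side greentray 175 [554.8 189.9] [164.3 159.3] 4.4 med z 8.1
side green high 45 [ 250. -204.  192.] [621. 449. 536.]
side whitetray 359 [597.4  87.2] [716.4 294.5] 76.0 med z 10.3
white high 257 [ 584. -207.  207.]
side dark [371 154   6  14  63] [792.  120.3 253.5] [784. 115. 225.] [800. 141. 270.]
side dark [290 187  11  19 171] [ 555.9 -201.6  259.3] [ 542. -208.  233.] [ 569. -186.  283.]
side dark [378 206   9  35 245] [ 779.9 -362.4  268.5] [ 770. -369.  226.] [ 791. -273.  273.]
side bottle [527. 366.  64.]
side jar [438. -50.  30.]
side mug [688. -50.  72.]
```

View pics/crop0.png

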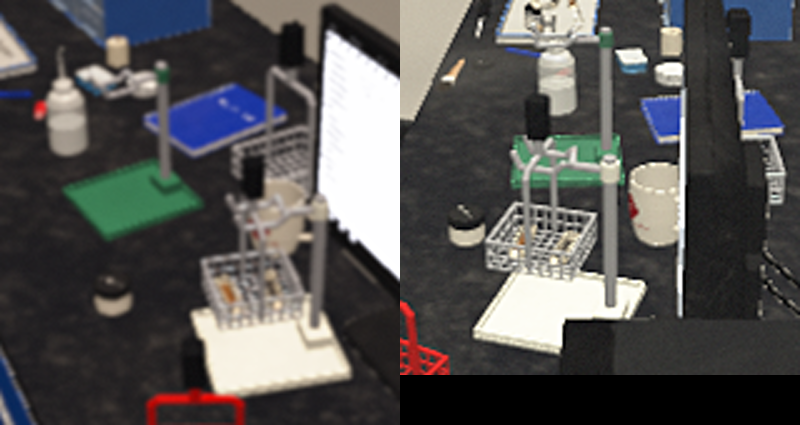

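The crop shows the green tray empty, with its post at (165,130). The target basket hangs on white with its grip at crop (252,175), and the boats are in it. The grip is at about (553,-200,258) and the green seat at about (535,190). I'm moving up and over towards the white stand.

Call:
{"op": "drive_tool", "data": {
  "steps": [
    [[1,-0.08,-0.07,-0.16,0,0,0],[1,-0.16,-0.14,-0.32,0,0,0],[1,-0.24,-0.2,-0.48,0,0,0],[1,-0.32,-0.27,-0.64,0,0,0],[1,-0.4,-0.34,-0.72,0,0,0]]
  ]
}}

```text
time: 0.6
tcp_pos: [258.2, 369.4, 414.8]
eef_rot: [0.191, 0.982, 0.002, 0.001]
ft_force: [0.1, 0.9, 0.5]
grip_width: 85.2
gripper_force: 0.0
```

Call:
{"op": "drive_tool", "data": {
  "steps": [
    [[1,-0.15,-0.13,0,0,0,0],[1,-0.3,-0.26,0,0,0,0],[1,-0.45,-0.39,0,0,0,0],[1,-0.6,-0.52,0,0,0,0],[1,-0.75,-0.65,0,0,0,0]]
  ]
}}

```text
time: 1.1
tcp_pos: [370.9, 147.4, 411.1]
eef_rot: [0.191, 0.982, 0.0, -0.0]
ft_force: [0.7, 1.0, 0.4]
grip_width: 85.0
gripper_force: 0.0
```

Call:
{"op": "drive_tool", "data": {
  "steps": [
    [[1,-0.15,-0.13,0,0,0,0.25],[1,-0.3,-0.26,0,0,0,0.5],[1,-0.45,-0.39,0,0,0,0.75],[1,-0.6,-0.52,0,0,0,1],[1,-0.75,-0.65,0,0,0,1]]
  ]
}}

```text
time: 1.6
tcp_pos: [483.9, -73.8, 411.0]
eef_rot: [0.43, 0.903, 0.0, -0.0]
ft_force: [1.2, 0.0, 0.4]
grip_width: 85.6
gripper_force: 0.0
```

```bash
cat >> h.py <<'E'
from scipy.spatial.transform import Rotation as Ro
def pose():
    s=monitor.read_state(); return s,np.array(s["tcp_pos"]),Ro.from_quat(s["eef_rot"]).as_matrix()
def go(p,yaw=None):
    "shift (tool axes, units) and turn to reach world TCP p with tool y at yaw (deg), tool down"
    s,t,R=pose(); d=R.T@(np.array(p)-t)/250
    r=np.zeros(3)
    if yaw is not None:
        a=np.radians(yaw); y=np.array([np.cos(a),np.sin(a),0]); z=np.array([0,0,-1.]); G=np.stack([np.cross(y,z),y,z],1)
        r=Ro.from_matrix(R.T@G).as_rotvec()/0.5
    print("shift",np.round(d,3),"turn",np.round(r,3),"t",round(s["time"],2),"tcp",np.round(t,1),"yaw",round(np.degrees(np.arctan2(R[1,1],R[0,1])),1),"F",np.round(s["ft_force"],1),"w",np.round(s["grip_width"],1))
E
python3 - <<'E'
from h import *
go([553,-200,400],5)
c=read_camera("wrist"); print(np.round(c["hand_eye"],3),c["fx"],c["cx"],c["cy"])
E
```

```text
shift [-0.566 -0.104  0.044] turn [-0.00e+00 -1.00e-03  1.19e+00] t 1.6 tcp [483.9 -73.8 411. ] yaw 39.1 F [1.2 0.  0.4] w 85.6
[[-0.00000e+00 -9.63000e-01 -2.69000e-01  6.83510e+01]
 [ 1.00000e+00 -1.00000e-03  0.00000e+00 -3.91000e-01]
 [-0.00000e+00 -2.69000e-01  9.63000e-01 -1.42089e+02]
 [ 0.00000e+00  0.00000e+00  0.00000e+00  1.00000e+00]] 309.70691628693146 321.8175929732749 201.4526193061631
```

Call:
{"op": "drive_tool", "data": {
  "steps": [
    [[1,-0.12,-0.02,0,0,0,0.25],[1,-0.24,-0.04,0,0,0,0.5],[1,-0.36,-0.06,0,0,0,0.75],[1,-0.48,-0.09,0,0,0,1],[1,-0.56,-0.1,0,0,0,1]]
  ]
}}

```text
time: 2.15
tcp_pos: [553.2, -197.7, 410.0]
eef_rot: [0.64, 0.768, -0.0, -0.001]
ft_force: [-0.1, -0.7, 0.4]
grip_width: 85.0
gripper_force: 0.0
```

Call:
{"op": "drive_tool", "data": {
  "steps": [
    [[1,0,0,0,0,0,0.19],[1,0,0,0,0,0,0.19],[1,0,0,0,0,0,0.19],[1,0,0,0,0,0,0.19]]
  ]
}}

```text
time: 2.55
tcp_pos: [552.6, -195.4, 411.6]
eef_rot: [0.673, 0.739, 0.0, 0.0]
ft_force: [-0.8, 0.7, -0.5]
grip_width: 85.3
gripper_force: 0.0
```

```bash
cat >> h.py <<'E'
def wrist(name=None):
    s,t,R=pose(); c=read_camera("wrist"); H=np.array(c["hand_eye"])
    if name: cv2.imwrite(f"pics/{name}.png",c["frame"][:,:,::-1])
    v,u=np.mgrid[:400,:640]; dx,dy=(u-c["cx"])/c["fx"],(v-c["cy"])/c["fy"]; th=np.hypot(dx,dy)+1e-9
    ray=np.stack([np.sin(th)*dx/th,np.sin(th)*dy/th,np.cos(th)],-1)
    z=c["z_map"].astype(float); P=ray/ray[...,2:]*z[...,None]
    W=(P@H[:3,:3].T+H[:3,3])@R.T+t; W[z<=0]=np.nan
    return c["frame"],W
E
python3 - <<'E'
from h import *
go([553,-200,400],5)
f,W=wrist("w0")
np.savez("w0.npz",f=f,W=W)
z=W[...,2]
hsv=cv2.cvtColor(f,cv2.COLOR_RGB2HSV); V=hsv[...,2];s=hsv[...,1]
near=(abs(W[...,0]-570)<130)&(abs(W[...,1]+200)<130)
b=near&(z>225)&(z<300)&(V<70); Q=W[b]
print('grip',b.sum(),np.round(Q.min(0)),np.round(Q.max(0)),np.median(Q,0))
T=W[b&(z>np.nanmax(Q[:,2])-8)]; print('top',len(T),cv2.minAreaRect(T[:,:2].astype(np.float32)),np.median(T[:,2]))
w=near&(z>5)&(z<20)&(V>150)&(s<60); print('tray',w.sum(),cv2.minAreaRect(W[w][:,:2].astype(np.float32)))
h=near&(z>195)&(z<226)&(V>100); Q=W[h]; print('hooks',h.sum(),Q.min(0),Q.max(0))
E
```

```text
shift [-0.018 -0.     0.046] turn [0.001 0.    0.012] t 2.55 tcp [ 552.6 -195.4  411.6] yaw 5.3 F [-0.8  0.7 -0.5] w 85.3
grip 802 [ 541. -205.  235.] [ 567. -177.  284.] [ 554.54931049 -188.11744504  280.38933286]
top 636 ((554.48681640625, -191.70367431640625), (24.593334197998047, 23.70519256591797), 74.07109832763672) 280.67462332443756
tray 539 ((576.5890502929688, -195.8868408203125), (149.0856475830078, 164.4830322265625), 75.47834014892578)
hooks 1558 [ 525.57110457 -237.6963331   195.28321435] [ 644.60141027 -143.66603718  222.48289715]
```

View pics/w0.png

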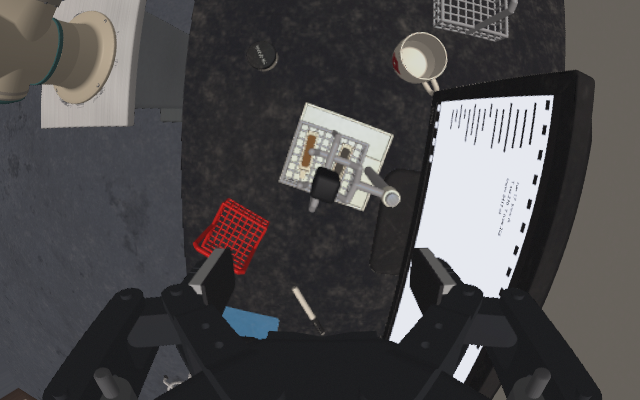

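The wrist view shows the grip at (325,185) and the white stand's post at (393,200), so the stand's x axis is at about -15°. The grip top is at (554.5,-191.7). I'm turning to -15° and going down over it.

Call:
{"op": "drive_tool", "data": {
  "steps": [
    [[1,0.014,0.009,0.1,0,0,0.24],[1,0.014,0.009,0.2,0,0,0.48],[1,0.014,0.009,0.3,0,0,0.71],[1,0.014,0.009,0.35,0,0,0.71],[1,0.014,0.009,0.4,0,0,0.71]]
  ]
}}

```text
time: 3.1
tcp_pos: [554.5, -191.8, 310.6]
eef_rot: [0.794, 0.608, -0.0, -0.0]
ft_force: [-0.3, 0.8, 0.8]
grip_width: 85.3
gripper_force: 0.0
```

```bash
python3 - <<'E'
from h import *
go([554.5,-191.7,240],-15)
f,W=wrist("w1"); z=W[...,2]; V=f.max(-1)
b=(abs(W[...,0]-555)<40)&(abs(W[...,1]+192)<40)&(z>265)&(z<300)&(V<70); Q=W[b]
T=Q[Q[:,2]>np.median(Q[:,2])-5]; print(len(T),cv2.minAreaRect(T[:,:2].astype(np.float32)),np.median(T[:,2]))
E
```

```text
shift [0.    0.    0.282] turn [-0.    -0.    -0.002] t 3.1 tcp [ 554.5 -191.8  310.6] yaw -15.0 F [-0.3  0.8  0.8] w 85.3
1430 ((554.8598022460938, -191.406005859375), (23.735210418701172, 23.354385375976562), 74.71455383300781) 280.6852208516907
```

The position is confirmed, so I'm going down and gripping.

Call:
{"op": "drive_tool", "data": {
  "steps": [
    [[1,0,0,0.1,0,0,0],[1,0,0,0.19,0,0,0],[1,0,0,0.25,0,0,0],[1,0,0,0.28,0,0,0],[1,0,0,0.28,0,0,0]]
  ],
  "grip_force": 60
}}

```text
time: 3.65
tcp_pos: [554.6, -192.0, 240.8]
eef_rot: [0.794, 0.608, -0.0, -0.0]
ft_force: [0.8, 0.8, 0.4]
grip_width: 85.6
gripper_force: 0.0
```

Call:
{"op": "drive_tool", "data": {
  "steps": [
    [[0.2,0,0,0,0,0,0],[-0.2,0,0,0,0,0,0],[-0.4,0,0,0,0,0,0],[-0.6,0,0,0,0,0,0],[-1,0,0,0,0,0,0]]
  ]
}}

```text
time: 4.15
tcp_pos: [554.8, -192.2, 241.9]
eef_rot: [0.794, 0.608, 0.0, 0.0]
ft_force: [-0.7, 0.2, 3.0]
grip_width: 23.5
gripper_force: 58.8
```

Call:
{"op": "drive_tool", "data": {
  "steps": [
    [[-1,0,0,0,0,0,0],[-1,0,0,0,0,0,0],[-1,0,0,0,0,0,0],[-1,0,0,0,0,0,0],[-1,0,0,0,0,0,0]]
  ]
}}

```text
time: 4.65
tcp_pos: [554.8, -192.2, 241.8]
eef_rot: [0.794, 0.608, 0.0, 0.0]
ft_force: [-1.2, 0.2, 4.2]
grip_width: 23.3
gripper_force: 59.2
```

Call:
{"op": "drive_tool", "data": {
  "steps": [
    [[-1,0,0,-0.02,0,0,0],[-1,0,0,-0.05,0,0,0],[-1,0,0,-0.09,0,0,0],[-1,0,0,-0.13,0,0,0],[-1,0,0,-0.16,0,0,0]]
  ],
  "grip_force": 80
}}

```text
time: 5.15
tcp_pos: [554.9, -192.3, 282.6]
eef_rot: [0.794, 0.608, 0.0, 0.0]
ft_force: [-0.0, 0.3, -3.2]
grip_width: 23.3
gripper_force: 78.6
```

```bash
python3 - <<'E'
from h import *
go([554.5,-191.7,280],-15)
f,W=wrist("w2")
c=read_camera("side")["frame"][150:300,200:400,::-1]
o=np.zeros((400,800,3),np.uint8); o[:,:400]=cv2.resize(f[60:300,200:440,::-1],(400,400)); o[:300,400:]=cv2.resize(c,(400,300)); cv2.imwrite("pics/c2.png",o)
E
```

```text
shift [ 0.002 -0.002  0.01 ] turn [ 0.002  0.    -0.004] t 5.15 tcp [ 554.9 -192.3  282.6] yaw -15.1 F [-0.   0.3 -3.2] w 23.3
```

View pics/c2.png

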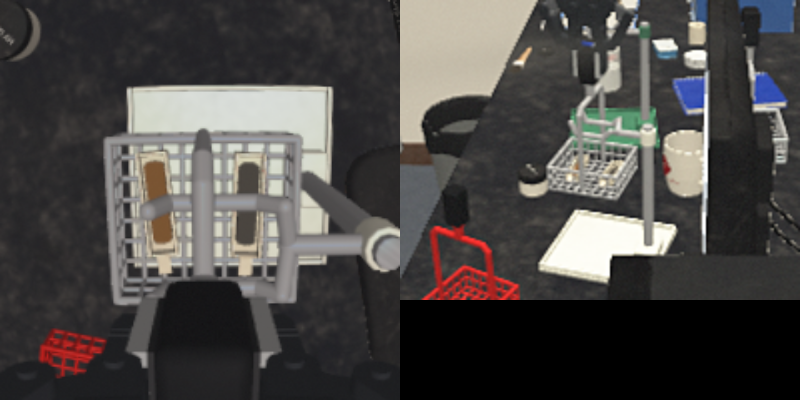

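The basket is up level, with both boats in and the bar clear of the hooks. I'm backing out 100 mm along -y of the tool (the stand's front).

Call:
{"op": "drive_tool", "data": {
  "steps": [
    [[-1,0,-0.04,0,0,0,0],[-1,0,-0.12,0,0,0,0],[-1,0,-0.22,0,0,0,0],[-1,0,-0.32,0,0,0,0],[-1,0,-0.4,0,0,0,0]]
  ]
}}

```text
time: 5.75
tcp_pos: [456.9, -165.7, 281.0]
eef_rot: [0.794, 0.608, -0.0, -0.0]
ft_force: [0.0, 0.8, -2.9]
grip_width: 23.4
gripper_force: 79.0
```

```bash
python3 - <<'E'
from h import *
go([450,0,290],5); 
f,W=wrist("w3"); z=W[...,2]; hsv=cv2.cvtColor(f,cv2.COLOR_RGB2HSV)
g=(hsv[...,0]>60)&(hsv[...,0]<95)&(hsv[...,1]>80)&(z>4)&(z<20)&(W[...,1]>50)
if g.sum()>20: print(g.sum(),cv2.minAreaRect(W[g][:,:2].astype(np.float32)))
h=(z>195)&(z<230)&(abs(W[...,1]-190)<70)&(abs(W[...,0]-560)<110); Q=W[h]; print(h.sum(), Q.min(0) if len(Q) else '',Q.max(0) if len(Q) else '')
E
```

```text
shift [ 0.633 -0.2   -0.036] turn [-0.001 -0.    -0.703] t 5.75 tcp [ 456.9 -165.7  281. ] yaw -15.1 F [ 0.   0.8 -2.9] w 23.4
0
```

Call:
{"op": "drive_tool", "data": {
  "steps": [
    [[-1,0.06,-0.02,-0.01,0,0,-0.06],[-1,0.16,-0.05,-0.02,0,0,-0.18],[-1,0.29,-0.09,-0.03,0,0,-0.32],[-1,0.42,-0.13,-0.04,0,0,-0.46],[-1,0.52,-0.165,-0.04,0,0,-0.6]]
  ]
}}

```text
time: 6.3
tcp_pos: [452.4, -27.4, 291.7]
eef_rot: [0.692, 0.722, 0.001, 0.0]
ft_force: [0.1, 1.2, -3.0]
grip_width: 23.1
gripper_force: 79.5
```

Call:
{"op": "drive_tool", "data": {
  "steps": [
    [[-1,0.08,-0.01,0,0,0,-0.05],[-1,0.14,-0.015,0,0,0,-0.1],[-1,0.18,-0.02,0,0,0,-0.1],[-1,0.2,-0.025,0,0,0,-0.1],[-1,0.2,-0.025,0,0,0,-0.1]]
  ]
}}

```text
time: 6.8
tcp_pos: [444.2, 20.4, 291.3]
eef_rot: [0.676, 0.737, 0.0, -0.0]
ft_force: [0.3, -0.9, -4.2]
grip_width: 23.3
gripper_force: 79.5
```

```bash
cat > g.py <<'E'
from h import *
import sys
go([440,180,290],5)
f,W=wrist(sys.argv[1]); z=W[...,2]; hsv=cv2.cvtColor(f,cv2.COLOR_RGB2HSV)
g=(hsv[...,0]>60)&(hsv[...,0]<95)&(hsv[...,1]>80)&(z>4)&(z<20)&(W[...,1]>50)
if g.sum()>20: print(g.sum(),cv2.minAreaRect(W[g][:,:2].astype(np.float32)))
h=(z>196)&(z<230)&(abs(W[...,1]-190)<70)&(abs(W[...,0]-560)<90); Q=W[h]; print(h.sum(), Q.min(0) if len(Q) else '',Q.max(0) if len(Q) else '')
np.save("Q.npy",Q)
E
python3 g.py w4
```

```text
shift [0.638 0.039 0.005] turn [-0.    -0.    -0.001] t 6.8 tcp [444.2  20.4 291.3] yaw 5.0 F [ 0.3 -0.9 -4.2] w 23.3
3905 ((633.469970703125, 199.3935546875), (327.32611083984375, 149.67039489746094), 4.931454658508301)
1894 [506.30386887 164.14423709 196.0135898 ] [623.72002908 208.60993711 222.32112772]
```

View pics/w4.png

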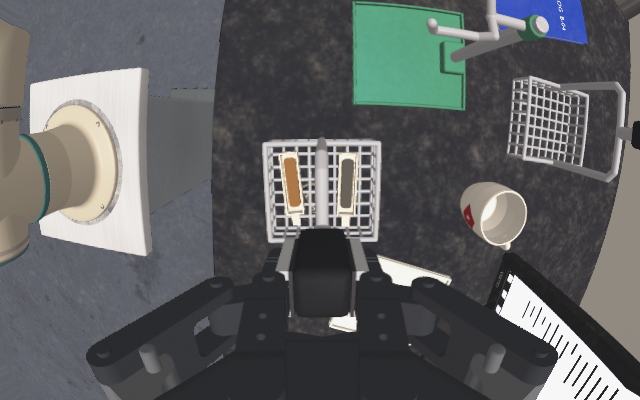

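The view shows the basket level in the gripper with both boats in. The green tray is at (410,55) and its near hook tip at (432,25). I'm moving closer in front of the green stand and looking again.

Call:
{"op": "drive_tool", "data": {
  "steps": [
    [[-1,0.05,0,0,0,0,0],[-1,0.12,0,0,0,0,0],[-1,0.2,0,0,0,0,0],[-1,0.27,0,0,0,0,0],[-1,0.32,0,0,0,0,0]]
  ]
}}

```text
time: 7.35
tcp_pos: [437.2, 100.8, 291.3]
eef_rot: [0.676, 0.737, 0.0, -0.0]
ft_force: [0.4, -0.0, -3.9]
grip_width: 23.2
gripper_force: 79.5
```

```bash
sed -i 's/(W\[...,1\]>50)/(W[...,1]>50)\&(W[...,0]<650)/' g.py; cat >> g.py <<'E'
# hook tops: front upturned tips
T=Q[(Q[:,2]>213)&(Q[:,0]<540)]
k,l,_=cv2.kmeans(T[:,:2].astype(np.float32),2,None,(3,50,.1),5,0)[0:3] if 0 else (0,0,0)
ret,lab,cen=cv2.kmeans(T[:,:2].astype(np.float32),2,None,(3,50,.1),5,cv2.KMEANS_PP_CENTERS)
print("tips",len(T),cen,[np.round(T[lab.ravel()==i].max(0)) for i in(0,1)],[np.round(T[lab.ravel()==i].min(0)) for i in(0,1)])
P=Q[(Q[:,0]>590)&(Q[:,2]>210)]; print("post top",len(P),cv2.minEnclosingCircle(P[:,:2].astype(np.float32)))
E
python3 g.py w5
```

```text
shift [0.315 0.038 0.005] turn [-0.    -0.001 -0.003] t 7.35 tcp [437.2 100.8 291.3] yaw 4.9 F [ 0.4 -0.  -3.9] w 23.2
3528 ((552.8430786132812, 193.07858276367188), (165.4234619140625, 149.27969360351562), 5.056371212005615)
2667 [502.16536933 164.75373557 196.47794882] [619.92291192 216.69859384 222.66606523]
tips 205 [[509.47733 168.67755]
 [506.12497 207.58725]] [array([516., 173., 223.]), array([512., 212., 222.])] [array([505., 165., 213.]), array([502., 204., 215.])]
post top 400 ((612.1470336914062, 197.52183532714844), 11.32969856262207)
```

View pics/w5.png

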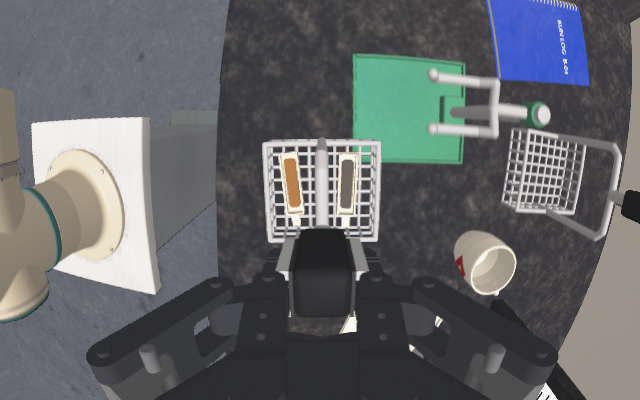

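The hooks show at (433,75) and (432,130), and the post at (540,113). The green seat is at about (534.7,190.9) with yaw 5°. I'm lining up in front, then moving in.

Call:
{"op": "drive_tool", "data": {
  "steps": [
    [[-1,0.05,0.004,0,0,0,0],[-1,0.13,0.012,0,0,0,0],[-1,0.21,0.02,0,0,0,0],[-1,0.28,0.028,0,0,0,0],[-1,0.325,0.032,0,0,0,0]]
  ]
}}

```text
time: 7.9
tcp_pos: [438.4, 182.3, 291.2]
eef_rot: [0.676, 0.737, -0.0, -0.0]
ft_force: [0.2, -0.3, -3.5]
grip_width: 23.3
gripper_force: 79.5
```

Call:
{"op": "drive_tool", "data": {
  "steps": [
    [[-1,0,0.03,0,0,0,0],[-1,0,0.07,0,0,0,0],[-1,0,0.12,0,0,0,0],[-1,0,0.16,0,0,0,0],[-1,0,0.19,0,0,0,0]]
  ]
}}

```text
time: 8.4
tcp_pos: [486.8, 184.7, 291.0]
eef_rot: [0.677, 0.736, -0.0, -0.0]
ft_force: [-0.5, -0.2, -4.1]
grip_width: 23.5
gripper_force: 79.5
```

```bash
cat > b.py <<'E'
from h import *
import sys
go([534.7,190.9,290],5.0)
f,W=wrist(sys.argv[1]); s,t,R=pose()
d=(W-np.array([534.7,190.9,0])); a=np.radians(5); u=d[...,0]*np.cos(a)+d[...,1]*np.sin(a); v=-d[...,0]*np.sin(a)+d[...,1]*np.cos(a); z=W[...,2]
e=(t-[534.7,190.9,0])[:2]@[np.cos(a),np.sin(a)]
b=(abs(u-e)<15)&(v>8)&(v<70)&(z>t[2]-50)&(z<t[2]-8)
print("bar z vs v, u",[(k,round(np.nanpercentile(z[b&(abs(v-k)<4)],95),1),round(np.nanmedian(u[b&(abs(v-k)<4)]),1)) for k in(16,24,32) if (b&(abs(v-k)<4)).any()],"tcp u",round(e,1))
h=(abs(v-20)<9)&(u>-35)&(u<-20)&(z>205)&(z<230); print("tip L: v,u",h.sum(),np.nanmean(v[h]),np.nanmean(u[h]),np.nanmax(z[h]) if h.any() else '')
E
python3 b.py w6
```

```text
shift [0.008 0.193 0.004] turn [-0.001  0.    -0.005] t 8.4 tcp [486.8 184.7 291. ] yaw 4.9 F [-0.5 -0.2 -4.1] w 23.5
bar z vs v, u [(16, np.float64(262.9), np.float64(-49.2)), (24, np.float64(263.0), np.float64(-49.1)), (32, np.float64(263.0), np.float64(-49.1))] tcp u -47.8
tip L: v,u 143 20.855197513055845 -25.364627761160172 222.3873994362691
```

View pics/w6.png

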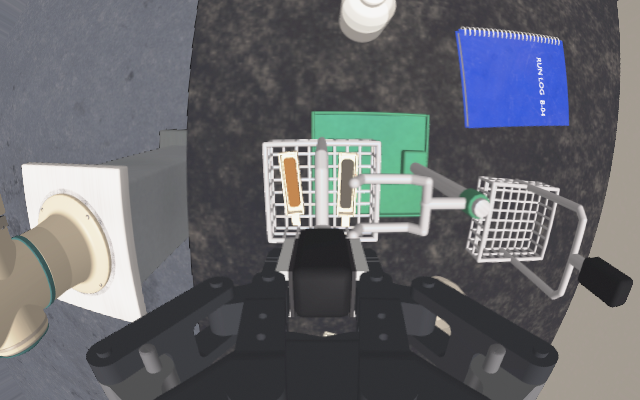

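The bar is level with its axis at about 259 mm, above the 222 mm tips, and is laterally centred. I'm moving in over the flats, then lowering.

Call:
{"op": "drive_tool", "data": {
  "steps": [
    [[-1,0.008,0.03,0,0,0,0],[-1,0.008,0.08,0,0,0,0],[-1,0.008,0.13,0,0,0,0],[-1,0.008,0.17,0,0,0,0],[-1,0.008,0.197,0,0,0,0]]
  ]
}}

```text
time: 8.95
tcp_pos: [535.2, 191.6, 291.2]
eef_rot: [0.676, 0.737, -0.0, -0.0]
ft_force: [-0.0, 0.1, -3.1]
grip_width: 23.2
gripper_force: 79.5
```

Call:
{"op": "drive_tool", "data": {
  "steps": [
    [[-1,0,0,0.025,0,0,0],[-1,0,0,0.06,0,0,0],[-1,0,0,0.1,0,0,0],[-1,0,0,0.135,0,0,0],[-1,0,0,0.155,0,0,0]]
  ]
}}

```text
time: 9.45
tcp_pos: [534.0, 191.5, 251.0]
eef_rot: [0.676, 0.737, -0.001, -0.0]
ft_force: [-0.0, 0.2, -3.5]
grip_width: 22.9
gripper_force: 79.6
```

```bash
python3 b.py w7
```

```text
shift [-0.003  0.002 -0.156] turn [-0.004  0.001 -0.002] t 9.45 tcp [534.  191.5 251. ] yaw 4.9 F [-0.   0.2 -3.5] w 22.9
bar z vs v, u [(16, np.float64(222.6), np.float64(-1.1)), (24, np.float64(222.5), np.float64(-1.1)), (32, np.float64(223.0), np.float64(-1.6))] tcp u -0.7
tip L: v,u 231 21.00992873647488 -24.379484562157884 222.40885165897674
```

Call:
{"op": "drive_tool", "data": {
  "steps": [
    [[-1,0,0,0.006,0,0,0],[-1,0,0,0.013,0,0,0],[-1,0,0,0.019,0,0,0],[-1,0,0,0.024,0,0,0],[-1,0,0,0.028,0,0,0]]
  ]
}}

```text
time: 10.0
tcp_pos: [534.6, 191.6, 245.6]
eef_rot: [0.676, 0.737, 0.0, 0.0]
ft_force: [-0.3, 0.2, -2.6]
grip_width: 23.1
gripper_force: 79.5
```

Call:
{"op": "drive_tool", "data": {
  "steps": [
    [[-1,0,0,0.002,0,0,0],[-1,0,0,0.004,0,0,0],[-1,0,0,0.006,0,0,0],[-1,0,0,0.006,0,0,0]]
  ]
}}

```text
time: 10.4
tcp_pos: [534.5, 191.6, 244.0]
eef_rot: [0.676, 0.737, 0.0, -0.0]
ft_force: [-0.4, -1.0, -3.1]
grip_width: 23.3
gripper_force: 79.5
```

Call:
{"op": "drive_tool", "data": {
  "steps": [
    [[-1,0,0,0.002,0,0,0],[-1,0,0,0.004,0,0,0],[-1,0,0,0.006,0,0,0],[-1,0,0,0.006,0,0,0]]
  ]
}}

```text
time: 10.8
tcp_pos: [534.5, 191.6, 242.4]
eef_rot: [0.676, 0.737, -0.0, -0.0]
ft_force: [0.3, -0.6, -2.9]
grip_width: 23.0
gripper_force: 79.5
```

```bash
python3 b.py w8
```

```text
shift [-0.003  0.001 -0.19 ] turn [-0.    -0.    -0.003] t 10.8 tcp [534.5 191.6 242.4] yaw 4.9 F [ 0.3 -0.6 -2.9] w 23.0
bar z vs v, u [(16, np.float64(213.9), np.float64(-0.5)), (24, np.float64(213.9), np.float64(-0.5)), (32, np.float64(214.2), np.float64(-1.0))] tcp u -0.1
tip L: v,u 265 20.951535754792552 -24.453873140979884 222.14763785910444
```

Call:
{"op": "drive_tool", "data": {
  "steps": [
    [[-1,0,0,0.002,0,0,0],[-1,0,0,0.003,0,0,0],[-1,0,0,0.003,0,0,0]]
  ]
}}

```text
time: 11.15
tcp_pos: [534.6, 191.6, 242.1]
eef_rot: [0.676, 0.737, 0.0, 0.0]
ft_force: [-0.4, -0.3, -1.8]
grip_width: 23.3
gripper_force: 79.8
```

Call:
{"op": "drive_tool", "data": {
  "steps": [
    [[-1,0,0,0.002,0,0,0],[-1,0,0,0.003,0,0,0],[-1,0,0,0.003,0,0,0]]
  ]
}}

```text
time: 11.45
tcp_pos: [534.6, 191.6, 241.9]
eef_rot: [0.676, 0.737, 0.0, 0.0]
ft_force: [-1.9, -0.4, 3.2]
grip_width: 22.7
gripper_force: 80.4
```

The basket is seated, with the wrist force having turned from -3 to +3 N. I'm reducing the grip and opening gently.

Call:
{"op": "drive_tool", "data": {
  "steps": [
    [[-1,0,0,-0.001,0,0,0],[-1,0,0,-0.001,0,0,0],[-0.44,0,0,-0.001,0,0,0],[-0.42,0,0,-0.001,0,0,0],[-0.4,0,0,-0.001,0,0,0]]
  ],
  "grip_force": 20
}}

```text
time: 11.95
tcp_pos: [534.5, 191.6, 240.7]
eef_rot: [0.676, 0.737, -0.0, -0.0]
ft_force: [0.3, 0.1, -0.2]
grip_width: 25.9
gripper_force: 0.0
```

Call:
{"op": "drive_tool", "data": {
  "steps": [
    [[-0.36,0,0,0,0,0,0],[-0.3,0,0,0,0,0,0],[-0.2,0,0,0,0,0,0],[-0.1,0,0,0,0,0,0],[0,0,0,0,0,0,0]]
  ]
}}

```text
time: 12.45
tcp_pos: [534.5, 191.6, 241.3]
eef_rot: [0.676, 0.737, 0.0, -0.0]
ft_force: [0.8, -0.3, -0.2]
grip_width: 42.6
gripper_force: 0.0
```

Call:
{"op": "drive_tool", "data": {
  "steps": [
    [[0.2,0,0,0,0,0,0],[0.5,0,0,0,0,0,0],[0.8,0,0,0,0,0,0],[0.8,0,0,0,0,0,0],[0.8,0,0,0,0,0,0]]
  ]
}}

```text
time: 12.95
tcp_pos: [534.6, 191.6, 241.4]
eef_rot: [0.676, 0.737, 0.0, 0.0]
ft_force: [0.0, -0.4, -0.9]
grip_width: 77.3
gripper_force: 0.0
```

```bash
python3 b.py w9
```

```text
shift [-0.003  0.    -0.195] turn [ 0.    -0.    -0.003] t 12.95 tcp [534.6 191.6 241.4] yaw 4.9 F [ 0.  -0.4 -0.9] w 77.3
bar z vs v, u [(16, np.float64(213.5), np.float64(0.1)), (24, np.float64(213.4), np.float64(-0.4)), (32, np.float64(213.9), np.float64(-1.0))] tcp u -0.1
tip L: v,u 270 20.918693258413494 -24.50774048363027 222.97702954387955
```

View pics/w9.png

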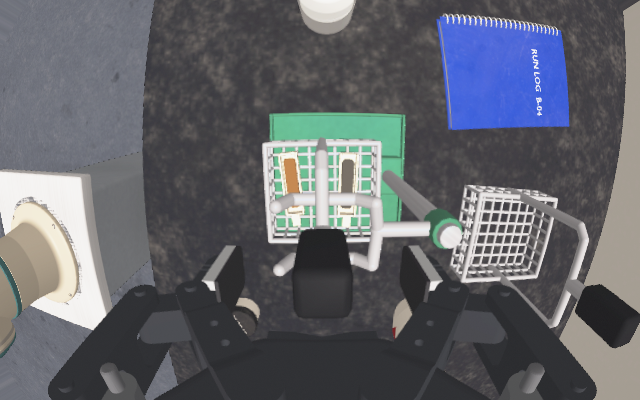

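The basket hangs on both hooks with its grip free between the open fingers, and both boats are in it. I'm going straight up and waiting for it to settle.

Call:
{"op": "drive_tool", "data": {
  "steps": [
    [[0.8,0,0,-0.04,0,0,0],[0.8,0,0,-0.12,0,0,0],[0.8,0,0,-0.24,0,0,0],[0.8,0,0,-0.36,0,0,0],[0.8,0,0,-0.48,0,0,0]]
  ]
}}

```text
time: 13.5
tcp_pos: [534.3, 191.5, 363.5]
eef_rot: [0.676, 0.737, 0.0, 0.0]
ft_force: [0.2, 0.9, 0.7]
grip_width: 76.8
gripper_force: 0.0
```

Call:
{"op": "drive_tool", "data": {
  "steps": [
    [[0.8,0,0,0,0,0,0],[0.8,0,0,0,0,0,0],[0.8,0,0,0,0,0,0],[0.8,0,0,0,0,0,0],[0.8,0,0,0,0,0,0]]
  ]
}}

```text
time: 14.0
tcp_pos: [534.4, 191.5, 360.3]
eef_rot: [0.676, 0.737, -0.001, -0.0]
ft_force: [1.0, 0.6, -0.7]
grip_width: 76.8
gripper_force: 0.0
```

```bash
python3 - <<'E'
from h import *
go([534.7,190.9,360],5)
for i in range(8):
    f,W=wrist("w10" if i==7 else None); z=W[...,2]
    b=(abs(W[...,0]-535)<40)&(abs(W[...,1]-191)<40)&(z>270)&(z<300)&(f.max(-1)<70); Q=W[b]
    print(b.sum(),np.round(np.mean(Q,0),2))
c=read_camera("side")["frame"][130:290,200:400,::-1]
o=np.zeros((400,800,3),np.uint8); o[:,:400]=cv2.resize(f[80:320,200:440,::-1],(400,400)); o[:320,400:]=cv2.resize(c,(400,320)); cv2.imwrite("pics/c10.png",o)
E
```

```text
shift [-0.003  0.001  0.001] turn [-0.003  0.001 -0.003] t 14.0 tcp [534.4 191.5 360.3] yaw 4.9 F [ 1.   0.6 -0.7] w 76.8
576 [533.86 192.93 279.72]
584 [534.01 192.93 279.7 ]
575 [534.02 192.98 279.59]
565 [534.05 192.95 279.52]
575 [534.   192.98 279.65]
587 [533.96 193.04 279.62]
564 [533.94 192.85 279.5 ]
580 [533.91 192.83 279.57]
```

View pics/c10.png

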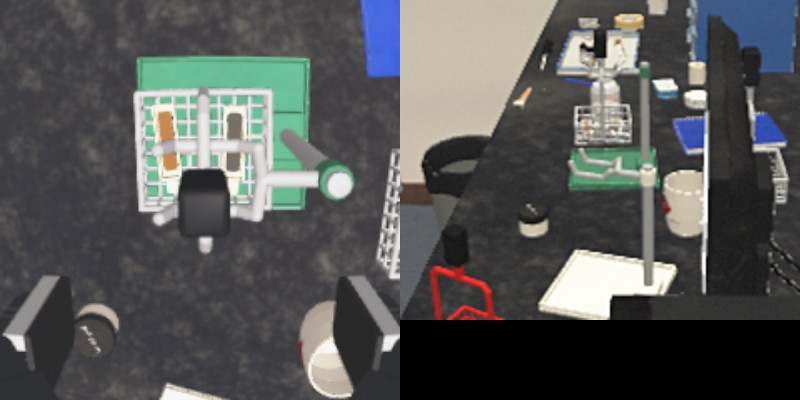

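The basket hangs still and level on both green hooks (crop 205,150), with both boats in. The jar and mug are in place and the gripper is clear, so I'm handing in.

```bash
python3 -c "
from station import order
print(order.close_job())"
```

```text
the job is handed in; nothing more can be done
None
```

The basket now hangs level and still on both hooks of the green stand with both boats in it; the mug, wash bottle and grease jar were not touched, and the job was handed in at about 14.5 s.

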